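Seal a coin cassette in the treadle press

ROBOT

A 7-joint arm with a two-finger parallel gripper is mounted at the origin on the work surface. World frame = base frame: x ahead of the robot, y to its left, z up, the work surface at z = 0. Lengths are in m, angles in rad, forces in N, time in s.
With the tool pointing down it reaches from about 0.425 to 0.925 m from the base axis. Payload 6.8 kg.
Tool frame: the origin (TCP) lies at the very end of the fingers, on their centre line; the grasp point (between the pads) lies 19 mm behind it; z points along the fingers, y is the line along which they close (so a half turn about z gives the same grasp; the last joint's range is limited). The gripper opens to 85 mm and grips with 20 to 120 N. Pads are 22 mm wide; open, the fingers measure 114 mm over their backs; the gripper's body (76 mm by 85 mm) begins 54 mm behind the grasp point. The pads swing forward as they close: fully open they stand 13 mm farther back than shut.
Start: joints at [-1.412, 0.477, 0.022, 1.555, -0.011, 1.109, -0.083], TCP at [0.178, 0.651, 0.195] pointing down, gripper open.
Joint ranges: [-2.96, 2.96], [-0.34, 2.1], [-1.41, 1.46], [0.24, 2.44], [-1.37, 4.51], [0.17, 1.92], [-2.96, 2.96]. Speed limits (rad/s): [2.39, 2.39, 3.14, 3.14, 3.14, 3.14, 3.14].

INTERFACE

Orientations are given as a unit quaternion [w, x, y, z].
In Python, from station import bot gives the robot as it stands.
- The arm moves only by the tool jog_arm, never from a script. Its argument "motion" is a list of rows, each a list of 7 numbers: the turn, a rotation vector about the tool's x, y, z in rad, then the shift along the tool's x, y, z in mm, then the finger opening in mm, from 0 to 85.4. A call has 1 to 10 rows; each row is the pose to reach, as a shift and turn from the pose commanded when the call began, along the tool's axes at that moment; what a row does not reach only later rows make up. A row lasts 1/8 s, in which the tool goes at most 62.5 mm and 10.7 degrees, less where a joint would pass 70% of its speed; a pose out of reach is approached as far as the arm can. A call with a gripper value outside its range is refused whole. The fingers move at their own pace and stop on an object; "grip_force" is the grip in N (left out, the last holds). Time passes only in rows, so rows that repeat a pose let the fingers close. It gives the time, the measured TCP pose, the force, the opening and the grip force at its end, in the units of the state.
- bot.get_obs(): the state, without advancing time (a new reading comes with each control period).
- bot.read_camera(name): name is "scene" or "top"; returns a dict with "pixels" (420x560x3 uint8, red, green, blue), "camera_matrix" (3x3 intrinsics, pixels), "T" (4x4, takes a point from camera to world coordinates). Camera axes: x right, y down, z forward; pixel columns grow to the right and rows downward; lengths in m; the calibration is good to about 2 mm. A picture is of the moment at which its call begins. There is no depth.
- bot.hand_in(): hands the job in; it is judged then, once.
Trained networks look in a picture, given as the dict that the camera call returned (one of the last four; its "shot" number tells which), for a name from the list of things; names that differ only in an ending like _2 or _b are one class to them, and where a whole thing is asked for, a point or a joint stands for the part that bears it (a point fixed in the world has none). Each returns a list of dicts, best first, with "score" (0 to 1); they miss things now and then, are a little off and sometimes report something else, mostly with a low value. They report only what shows in the picture. A call takes as long as a camera call. They do not tell look-alikes from the thing itself.
- bot.spot_in(thing, picture): "xy" ([column, row] in pixels, amid what is visible of it).
- bot.tip_of(thing, picture): "xy" ([column, row] in pixels: a listed point, or the origin of a listed thing).
The state is a dict: "t": time; "q": joint angles; "joint_vel": joint speeds; "joint_torque": joint torques, N m; "eef_pos": TCP position; "tool_rot": TCP orientation; "contact_force": force on the tool from outside, world axes, zero at the start; "torque": the same for the moment, N m; "gripper_width": opening from 0.0 (shut) to 1.0 (fully open); "grasp_force": force on a finger pad.
Only numpy, scipy, OpenCV 4.12 (cv2) and the standard library are available. Lean on these libraries where they do the work, as an engineer would, in place of code of your own. Each camera call takes 0.05 s, during which the arm holds its last target. There are 200 camera calls.

TASK

Take the orange-lidded coin cassette out of the rack and set it, without dropping it, upright in the bed of the blue sealing press between the ram and the die, and turn the press's dial so that its white pointer stands at the red mark. Then press the treadle all the way down to its stop with the gripper, hold it there for about half a second so that the ram drives the cassette home against the die, and let the treadle come back up. Leave the sealed cassette in the bed, the dial at the mark, and the blue-lidded cassettes, the mug and the green bottle where they are.

Things in the scene. Friction and masses are not known exactly. Their poses are not given: they have to be found in the camera images.
- cassette: The cassette to seal: grey box 58 (its x) x 36 (its y) x 46 mm high, orange lid with a black slot, brass windows on the long sides; about 0.25 kg. Origin: centre of its underside, z up. Starts in one of the three slots of the rack, long axis along the slot. Symmetric: either way round is right. The counter between rack and press is free.
- rack: Fixed aluminium rack, origin at the centre of its underside. Floor 70 (x) x 144 (y) mm, 6 mm thick; four dividers 6 mm thick, 62 mm long (x), tops at z = 56 mm, form three 40 mm wide slots centred at y = -46, 0, 46 mm, open at both x ends and on top. A standing cassette's lid is 4 mm below the divider tops: in the rack it can be gripped only by its two ends (58 mm apart).
- press: Fixed sealing press. Origin on the counter, under the centre of the sealed cassette. Dark die block, 90 mm wide (x), face at y = -29 mm, top z = 66 mm. Blue ram housing x -50..50, y 50..160 mm, top z = 65 mm, dial on top. Treadle on the -x side. Mounting plate x -60..60, y -80..160 mm, 10 mm thick.
- bed (a point): On the bed, midway between die and ram (press x = 0, y = 7, z = 10 mm). The cassette goes here, long axis along the press's y, between guide rails (inner faces x = -21, +21 mm, tops z = 20 mm, 6 mm thick) and between die and ram faces 72 mm apart: no room for fingers at its ends, so hold it by its long sides, above the rails. Sealed: centre at y = 0, touching the die.
- ram (a joint): Travel of the steel ram block (32 mm wide in x, z = 12 to 60 mm): 0 = back, face at press y = +43 mm; 0.014 m = out (towards press -y), face at y = +29 mm. Driven by the treadle only, in proportion to its angle.
- treadle (a joint): Angle of the treadle, a hinged plate with a black rubber pad between two yellow lines; 0 = up (springs back by itself), 0.30 rad = at the stop, plate level. Hinge line along the press's y at press x = -65, z = 30 mm; plate 105 mm long from the hinge towards -x, 70 mm wide, centred on press y = 60 mm. About 5 N at the pad point starts it, 11 N brings it to the stop. It drives the ram.
- treadle_pad (a point): Point to press: on top of the rubber pad in its middle width, 80 mm from the hinge (press x about -140, y = 60, z = 60 mm when up; x = -145, z = 36 mm at the stop). Moves with the treadle.
- dial (a joint): Angle of the dial on top of the blue housing, 0 to 2.4 rad, growing clockwise seen from above. At 0 the white pointer line points to the press's -x; the red mark is at 1.40 rad (white marks at 0, 0.7 and 2.1). Stays where it is left (friction about 0.03 N m).
- dial_grip (a point): Grip point on the dial's axis (press x = 0, y = 105, z = 102 mm). The grip is an upright black bar 42 mm long, 14 mm wide, top 7 mm above this point, on a round disc whose top is 23 mm below it. The bar lies along the press's x at dial angle 0 and turns with the dial (bar along the point's x).
- spare_a: Blue-lidded cassette, else the same as the orange one, standing in the rack. Not to be moved.
- spare_b: Blue-lidded cassette, else the same as the orange one, standing in the rack. Not to be moved.
- mug: White mug, 80 mm across, 90 mm high, origin under its centre. Not to be moved.
- cleaner: Green plastic bottle, 60 mm across, 160 mm high, origin under its centre. Not to be moved.
Not all that is in view belongs to the job. Leave any pink or turquoise look-alike of the cassette alone.

How it is judged:
On the way, in this order (a step that is already met when the one before it is completed fails the run):
1. the orange cassette stands in the bed between ram and die, let go, and the dial is at the red mark, with the treadle still up (x of cassette in the frame of press between -0.006 and 0.006 m and y of cassette in the frame of press between -0.003 and 0.018 m and z of cassette in the frame of press between 0.007 and 0.013 m and angle between cassette's own z axis and vertical below 0.08 rad and angle between the x axis of cassette and the y axis of press, either way round below 0.15 rad and value of joint dial between 1.29 and 1.51 rad and value of joint treadle below 0.06 rad and contact force between cassette and the fingers below 0.2 N), for 0.2 s.
2. the treadle is pressed to its stop and held, the cassette driven home against the die (value of joint treadle above 0.275 rad and contact force between the fingers and press above 2 N and value of joint dial between 1.29 and 1.51 rad and x of cassette in the frame of press between -0.006 and 0.006 m and y of cassette in the frame of press between -0.003 and 0.003 m and z of cassette in the frame of press between 0.007 and 0.013 m and angle between cassette's own z axis and vertical below 0.08 rad and angle between the x axis of cassette and the y axis of press, either way round below 0.15 rad), for 0.3 s.
At the end, for the whole second after the job is handed in: The orange cassette stands at rest, upright and let go, on the bed home against the die (within 3 mm along the bed, 6 mm across), the treadle is back up (below 0.06 rad), and the dial's pointer is within 0.11 rad (6 degrees) of the red mark (value of joint treadle below 0.06 rad and linear speed of cassette below 0.02 m/s and value of joint dial between 1.29 and 1.51 rad and x of cassette in the frame of press between -0.006 and 0.006 m and y of cassette in the frame of press between -0.003 and 0.003 m and z of cassette in the frame of press between 0.007 and 0.013 m and angle between cassette's own z axis and vertical below 0.08 rad and angle between the x axis of cassette and the y axis of press, either way round below 0.15 rad); the robot touches nothing.
It fails at once if the orange cassette is dropped (falls freely, more than about 12 mm) (linear speed of cassette above 0.5 m/s and contact force between cassette and anything else below 0.05 N).
It fails at once if a blue-lidded cassette is shifted by more than 15 mm (distance of any of spare_a, spare_b from where it was at the start of the episode above 0.015 m).
It fails at once if the mug or the bottle is shifted by more than 20 mm or tipped (distance of any of mug, cleaner from where it was at the start of the episode above 0.02 m or angle between any of mug, cleaner's own z axis and vertical above 0.3 rad).
It also fails if it takes over 72 s, if anything falls off the work surface, if the arm or the gripper's body presses on something with over 40 N, if the wrist force passes 120 N, or if a joint passes its speed limit or range.

## Working session

There is one attempt and no reset: what is moved stays moved. The work goes in short steps, Python scripts to look and compute and a tool call to move; the robot and the scene stay as the last step left them, time stands still between calls to the robot, and variables do not carry over. Pictures are saved under pics/ and viewed, at most 10 in all, crops included, and the job is handed in when it is done.

Besides the shell and the picture viewer there is one more tool, called after ">>>" as name(argument=value, ...) on one line, values as JSON. jog_arm: Moves the arm, as the interface text tells. Its arguments: {"type":"object","properties":{"motion":{"type":"array"},"grip_force":{"type":"number"}},"required":["motion"]}

```bash
mkdir -p pics; cat > h.py <<'E'
import numpy as np, cv2, json
from station import bot
def shot(n,f=None):
    p=bot.read_camera(n)
    if f: cv2.imwrite('pics/'+f,p['pixels'][:,:,::-1])
    return p
def ray(p,xy):
    K=np.array(p['camera_matrix']);T=np.array(p['T'])
    d=T[:3,:3]@np.linalg.solve(K,[xy[0],xy[1],1.]);return T[:3,3],d
def atz(p,xy,z):
    o,d=ray(p,xy);return o+d*(z-o[2])/d[2]
def proj(p,X):
    K=np.array(p['camera_matrix']);T=np.array(p['T'])
    c=T[:3,:3].T@(np.array(X)-T[:3,3]);u=K@c;return u[:2]/u[2]
def tri(ps,xys):
    A=np.zeros((3,3));b=np.zeros(3)
    for p,x in zip(ps,xys):
        o,d=ray(p,x);d=d/np.linalg.norm(d);M=np.eye(3)-np.outer(d,d);A+=M;b+=M@o
    return np.linalg.solve(A,b)
E
python3 - <<'E'
from h import *
np.set_printoptions(precision=3,suppress=True)
a=shot('scene','s0.png');b=shot('top','t0.png')
for p in(a,b): print(p['T'],p['camera_matrix'])
for n in 'cassette rack press bed treadle_pad dial_grip spare_a mug cleaner'.split():
  for nm,p in(('s',a),('t',b)):
    print(n,nm,[(np.round(r['xy'],1).tolist(),round(r['score'],2)) for r in bot.tip_of(n,p)[:4]])
print(bot.get_obs())
E
```

```text
[[ 0.238  0.566 -0.79   1.628]
 [ 0.971 -0.158  0.18  -0.15 ]
 [-0.023 -0.81  -0.587  0.841]
 [ 0.     0.     0.     1.   ]] [[505.648   0.    284.2  ]
 [  0.    505.648 208.677]
 [  0.      0.      1.   ]]
[[ 0.031 -0.997  0.075  0.507]
 [-1.    -0.031 -0.002  0.119]
 [ 0.004 -0.074 -0.997  1.293]
 [ 0.     0.     0.     1.   ]] [[530.546   0.    269.571]
 [  0.    530.546 211.156]
 [  0.      0.      1.   ]]
cassette s [([396.3, 195.0], 0.93), ([366.6, 199.8], 0.84), ([331.7, 187.1], 0.66), ([369.0, 177.8], 0.61)]
cassette t [([173.8, 240.5], 0.86), ([137.0, 238.9], 0.73), ([194.1, 282.3], 0.69), ([150.4, 288.5], 0.66)]
rack s [([349.7, 204.6], 0.59)]
rack t [([194.6, 238.2], 0.92)]
press s [([151.3, 258.0], 0.67)]
press t [([424.1, 212.8], 0.6)]
bed s [([154.6, 250.8], 0.97), ([353.1, 205.4], 0.17)]
bed t [([424.6, 213.8], 0.67)]
treadle_pad s []
treadle_pad t [([415.3, 276.2], 0.97), ([390.6, 218.6], 0.57)]
dial_grip s [([188.4, 214.9], 0.76)]
dial_grip t [([196.3, 239.3], 0.17)]
spare_a s [([337.4, 206.2], 0.88), ([351.5, 202.8], 0.7)]
spare_a t [([210.6, 237.7], 0.97), ([195.1, 238.8], 0.81)]
mug s [([321.3, 269.2], 0.85)]
mug t [([263.4, 147.7], 0.84)]
cleaner s [([236.0, 283.7], 0.71), ([353.8, 202.7], 0.32)]
cleaner t [([352.6, 148.2], 0.61)]
{'t': 1.0, 'q': array([-1.412,  0.477,  0.022,  1.555, -0.012,  1.109, -0.083]), 'joint_vel': array([ 0.001,  0.001,  0.002, -0.001,  0.   , -0.   ,  0.   ]), 'joint_torque': array([ -0.   , -59.632,   1.606, -28.155,   0.013,   0.001,   0.   ]), 'eef_pos': array([0.178, 0.651, 0.195]), 'tool_rot': array([-0.   ,  0.133,  0.991,  0.   ]), 'contact_force': array([ 0.175, -0.667, -0.211]), 'torque': array([0.04, 0.02, 0.  ]), 'grasp_force': 0.0, 'gripper_width': 0.9992929422579192}
```

View pics/s0.png

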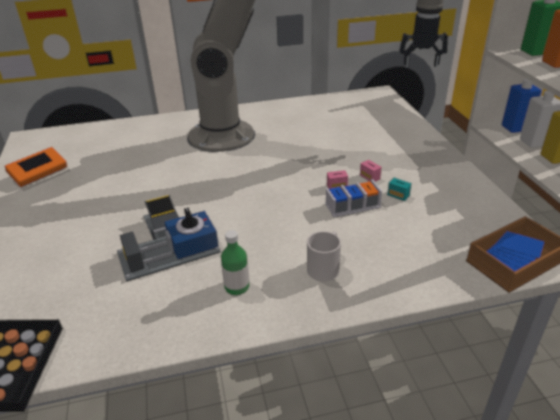

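View pics/t0.png

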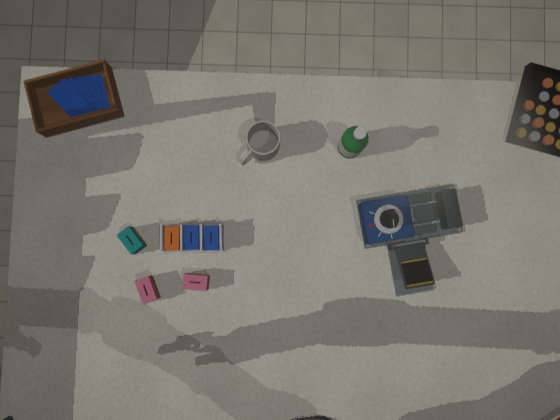

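The orange-lidded candidates are the rack cassette (top 171,237; scene 369,189), plus the pink blocks (top 147,290 and 195,282) and the turquoise block (top 131,240), which are look-alikes. The orange gadget (scene 36,166) is unrelated. By the description I choose the one in the rack at top (171,237). Next I check it in a close crop.

```bash
python3 - <<'E'
from h import *
t=cv2.imread('pics/t0.png');s=cv2.imread('pics/s0.png')
a=cv2.resize(t[212:262,150:230],(400,250),interpolation=cv2.INTER_CUBIC)
b=cv2.resize(s[170:220,315:395],(400,250),interpolation=cv2.INTER_CUBIC)
c=cv2.resize(t[175:303,350:470],None,fx=2.7,fy=2.7,interpolation=cv2.INTER_CUBIC)
d=cv2.resize(s[190:278,110:225],None,fx=3.9,fy=3.9,interpolation=cv2.INTER_CUBIC)
im=np.zeros((600,800,3),np.uint8);im[:250,:400]=a;im[:250,400:]=b
im[250:250+c.shape[0],:c.shape[1]]=c[:350];h=min(350,d.shape[0]);im[250:250+h,340:340+d.shape[1]]=d[:h]
cv2.imwrite('pics/c0.png',im)
E
```

```text
(no output)
```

View pics/c0.png

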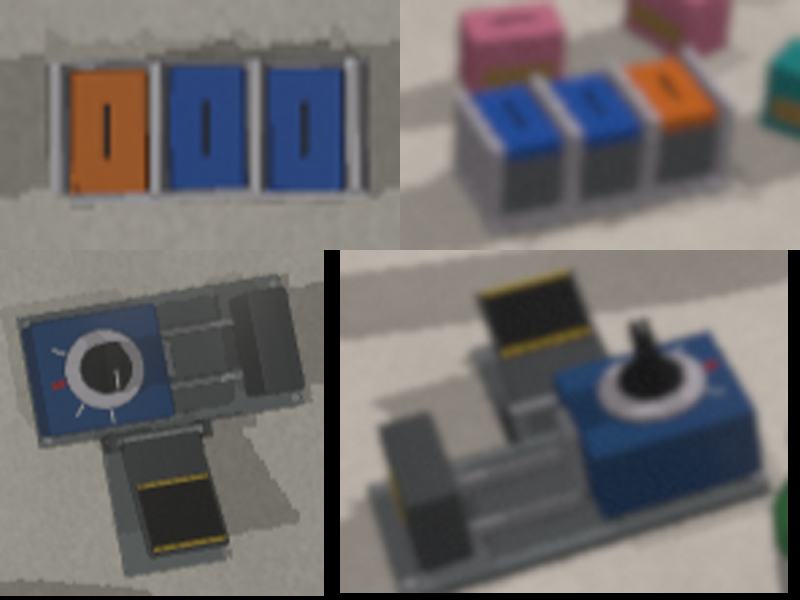

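The crop confirms it: the orange-lidded slotted cassette sits in the left rack slot (top 171,237), with two blue ones beside it. The dial pointer is near 0 (towards press -x) and the red mark is to the left at (371,225). Now I fit the rack and press poses from corners in both views.

```bash
cat >> h.py <<'E'
from scipy.optimize import least_squares
def fit(obs,x0):  # obs: (pic, px, local xyz mm)
    def W(v,l): 
        c,s=np.cos(v[2]),np.sin(v[2]);l=np.array(l)/1000;return np.array([v[0]+c*l[0]-s*l[1],v[1]+s*l[0]+c*l[1],l[2]])
    f=lambda v:np.concatenate([proj(p,W(v,l))-x for p,x,l in obs])
    r=least_squares(f,x0,loss='soft_l1');return r.x,r.fun.reshape(-1,2)
E
python3 - <<'E'
from h import *
np.set_printoptions(precision=4,suppress=True)
a=shot('scene');b=shot('top')
ct=lambda x,y:np.array([350+x/2.7-.3,175+(y-250)/2.7-.3])
cs=lambda x,y:np.array([110+(x-340)/3.9-.4,190+(y-250)/3.9-.4])
rt=lambda x,y:np.array([150+x/5-.4,212+y/5-.4])
rs=lambda x,y:np.array([315+(x-400)/5-.4,170+y/5-.4])
P=[(b,ct(17,319),(60,160,10)),(b,ct(287,275),(60,-80,10)),(b,ct(311,402),(-60,-80,10)),(b,ct(40,447),(-60,160,10)),
(b,ct(158,304),(50,50,65)),(b,ct(176,416),(-50,50,65)),(b,ct(45,437),(-50,160,65)),
(a,cs(556,380),(-50,50,65)),(a,cs(712,333),(-50,160,65)),(a,cs(759,410),(50,160,65)),(a,cs(592,440),(50,50,65)),(a,cs(770,487),(60,160,10)),(a,cs(398,590),(60,-80,10))]
v,r=fit(P,[.53,-.25,.1]);print('press',v);print(r)
print('sep',fit(P[:7],v)[0],fit(P[7:],v)[0])
R=[(b,rt(50,62),(31,72,56)),(b,rt(357,60),(31,-72,56)),(b,rt(51,193),(-31,72,56)),(b,rt(359,188),(-31,-72,56)),
(a,rs(497,182),(31,-72,56)),(a,rs(460,93),(-31,-72,56)),(a,rs(725,120),(31,72,56)),(a,rs(680,55),(-31,72,56))]
v,r=fit(R,[.54,.3,0]);print('rack',v);print(r);print('sep',fit(R[:4],v)[0],fit(R[4:],v)[0])
# color blob of orange lid
for p,nm in((a,'s'),(b,'t')):
    im=p['pixels'].astype(int);m=((im[:,:,0]-im[:,:,2]>70)&(im[:,:,0]>110)).astype(np.uint8)
    n,l,st,c=cv2.connectedComponentsWithStats(m)
    for k in range(1,n):
        if st[k,4]>40: print(nm,c[k],st[k],atz(p,c[k],.052), cv2.minAreaRect(np.argwhere(l==k)[:,::-1].astype(np.float32)))
print(tri([a,b],[bot.tip_of('dial_grip',a)[0]['xy'],[0,0]]) if 0 else '')
E
```

```text
press [ 0.6096 -0.2612  0.1855]
[[ 0.1432 -1.068 ]
 [-2.8429  0.1496]
 [-2.8357  1.7605]
 [-0.1156  0.4197]
 [-0.8815 -0.8128]
 [-0.0677  0.1574]
 [ 1.6531 -0.281 ]
 [-1.475  -2.4525]
 [-0.1158 -1.5742]
 [-0.202  -0.0322]
 [-0.9144  4.7499]
 [ 0.413  -0.5072]
 [-0.3138  1.9287]]
sep [ 0.6098 -0.2622  0.1888] [ 0.6068 -0.2598  0.1647]
rack [0.5354 0.2985 0.0504]
[[ 0.0423 -0.3146]
 [ 0.4206 -1.1235]
 [-0.0398  0.1429]
 [ 0.3695 -0.0887]
 [-0.6453 -5.7619]
 [-1.2959 -0.0366]
 [ 2.6175 -2.8722]
 [ 2.1075 -1.3641]]
sep [0.5346 0.2989 0.0441] [0.5484 0.2917 0.1156]
s [471.1864  54.2367] [ 452    0   41  118 2366] [-0.3544  1.1819  0.052 ] ((470.2884521484375, 56.557701110839844), (21.965007781982422, 119.43473052978516), 11.309932708740234)
s [ 35.2051 165.7486] [  5 147  61  36 863] [ 0.1422 -0.5927  0.052 ] ((35.53448486328125, 164.58619689941406), (22.28343963623047, 58.122642517089844), 68.19859313964844)
s [368.9073 187.8742] [360 181  18  15 151] [0.534  0.3446 0.052 ] ((368.8658752441406, 187.70733642578125), (17.179115295410156, 9.838947296142578), 51.34019470214844)
s [ 10.95   3
[... 336 characters left out ...]
 [ 14 343  12  10  85] [ 0.8776 -0.5169  0.052 ] ((19.499998092651367, 347.5000305175781), (7.602630615234375, 12.074767112731934), 63.43495178222656)
s [  4.7429 350.7   ] [  0 347  11   9  70] [ 0.878 -0.544  0.052] ((4.899991512298584, 350.8000183105469), (6.7082037925720215, 11.627553939819336), 63.43495178222656)
s [ 28.6364 361.5114] [ 23 357  12  10  88] [ 0.9173 -0.4943  0.052 ] ((28.5, 361.5), (9.0, 11.0), 90.0)
s [ 13.4146 364.7805] [  8 360  12  10  82] [ 0.9178 -0.5213  0.052 ] ((13.399995803833008, 364.8000183105469), (7.155416965484619, 12.521980285644531), 63.43495178222656)
t [171.0375 237.5504] [164 226  15  24 347] [0.5314 0.3447 0.052 ] ((171.0, 237.5), (23.0, 14.0), 90.0)
```

```bash
cat >> h.py <<'E'
def go(*targets):  # (x,y,z,psi of tool y) in m,rad -> turn about tool z, shift mm in current tool axes
    o=bot.get_obs();w,x,y,z=o['tool_rot']
    from scipy.spatial.transform import Rotation as Ro
    R=Ro.from_quat([x,y,z,w]).as_matrix();ps=np.arctan2(R[1,1],R[0,1])
    for t in targets:
        d=R.T@(np.array(t[:3])-o['eef_pos'])*1000;a=ps-t[3];a=(a+np.pi)%(2*np.pi)-np.pi
        print('turn',round(a,3),'shift',np.round(d,1))
    print('t',round(o['t'],2),'pos',np.round(o['eef_pos'],4),'psi',round(ps,3),'tilt',np.round(R[2],3),'q7',round(o['q'][6],2))
E
python3 -c "
from h import *
go((.5325,.3446,.115,.045))"
```

```text
turn 1.259 shift [-422.8 -202.2   79.9]
t 1.1 pos [0.178  0.6511 0.1949] psi 1.304 tilt [ 0. -0. -1.] q7 -0.08
```

>>> jog_arm(motion=[[0,0,0.18,-60,-29,10,85],[0,0,0.36,-120,-58,20,85],[0,0,0.54,-181,-87,34,85],[0,0,0.72,-242,-116,46,85],[0,0,0.9,-302,-144,57,85],[0,0,1.08,-362,-173,68,85],[0,0,1.26,-423,-202,80,85],[0,0,1.26,-423,-202,80,85],[0,0,1.26,-423,-202,80,85],[0,0,1.26,-423,-202,80,85]], grip_force=40)

```text
t: 2.35
eef_pos: [0.5322, 0.3456, 0.1149]
tool_rot: [-0.0, 0.691, 0.723, 0.0]
contact_force: [-0.2, 0.7, 0.7]
gripper_width: 0.999
grasp_force: 0.0
```

```bash
python3 -c "
from h import *
go((.5325,.3446,.016,.045))
a=shot('scene');b=shot('top')
s=cv2.resize(a['pixels'][120:230,300:430],(390,330),interpolation=2);t=cv2.resize(b['pixels'][190:300,110:240],(390,330),interpolation=2)
cv2.imwrite('pics/r1.png',np.hstack([s,t])[:,:,::-1])"
```

```text
turn -0.0 shift [-1.1  0.4 98.9]
t 2.35 pos [0.5322 0.3456 0.1149] psi 0.045 tilt [ 0.001 -0.001 -1.   ] q7 -0.43
```

View pics/r1.png

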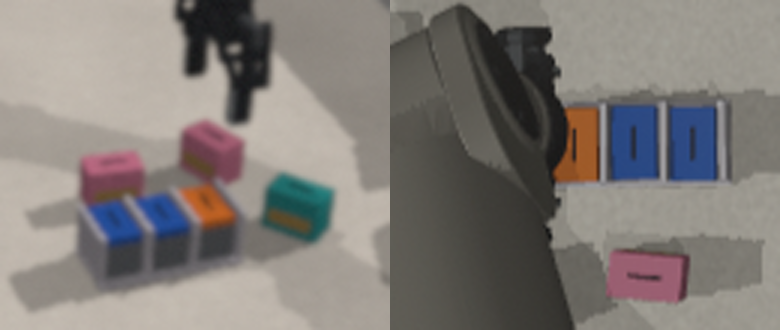

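The picture shows the open gripper above the orange cassette, with finger tips at about scene (379,159) and (364,145). I check those against the projection, then descend.

```bash
python3 -c "
from h import *
a=shot('scene')
for s in(.05,-.05): print(proj(a,[.532+s,.3456+s*.045,.126]))"
```

```text
[378.9256392  174.01137812]
[363.59863224 155.94285969]
```

>>> jog_arm(motion=[[0,0,0,-1,0.4,30,85],[0,0,0,-1,0.4,55,85],[0,0,0,-1,0.4,80,85],[0,0,0,-1,0.4,99,85],[0,0,0,-1,0.4,99,85]])

```text
t: 3.12
eef_pos: [0.5318, 0.3438, 0.0146]
tool_rot: [-0.0, 0.691, 0.723, -0.001]
contact_force: [-0.1, 0.2, 0.1]
gripper_width: 0.994
grasp_force: 0.0
```

```bash
python3 -c "
from h import *
a=shot('scene')
s=a['pixels'][150:240,310:430].copy();s=cv2.resize(s,(720,540),interpolation=2)
for sg in(.05,-.05):
  for z in (.015,.03):
    u=proj(a,[.532+sg,.3438+sg*.045,z]);cv2.circle(s,(int((u[0]-310+.5)*6),int((u[1]-150+.5)*6)),4,(255,0,255) if z<.02 else (0,255,0),-1)
cv2.imwrite('pics/r2.png',s[:,:,::-1])"
```

```text
(no output)
```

View pics/r2.png

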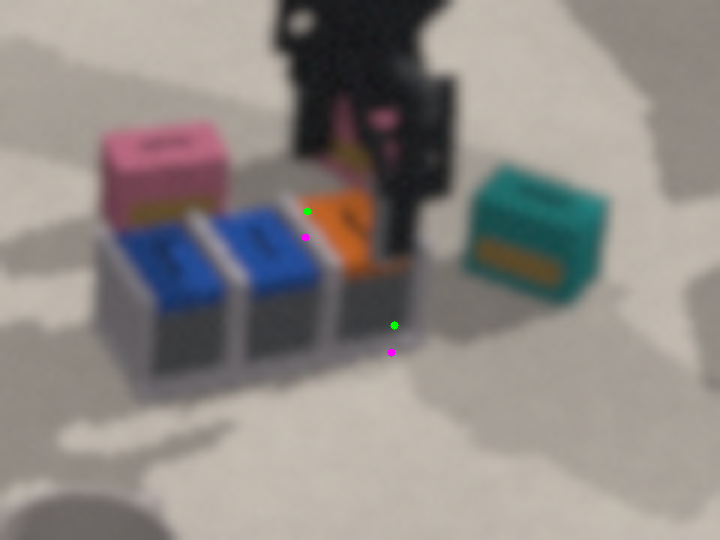

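Picture: the near finger's visible dark end is at scene (377,193), above the orange lid edge. That is about 11 px higher than the projected tip (376,204). I compare against the first image to find the real finger end before I close.

```bash
python3 -c "
from h import *
np.set_printoptions(precision=4,suppress=True,linewidth=150)
a=shot('scene');b=shot('top')
g=cv2.imread('pics/s0.png')[:,:,::-1].astype(int);d=np.abs(a['pixels'].astype(int)-g).sum(2)
print('cols 364-384 rows 184-212');print(d[184:213,364:385])
for z in(.03,.045,.06,.07): print(z,atz(a,[377,193.5],z),atz(a,[362.5,176],z))
g=cv2.imread('pics/t0.png')[:,:,::-1].astype(int);d=np.abs(b['pixels'].astype(int)-g).sum(2)
print('top');print((d[215:262:2,150:190:2]>60).astype(int))
for s in(.0425,.057,-.0425,-.057): print(proj(b,[.532+s,.3438,.03]),proj(b,[.532+s,.3438,.09]))
"
```

```text
cols 364-384 rows 184-212
[[  4   2   9  23  27  37  37  49  74 101 168 280 375 383 375 310 212 131 100  83  72]
 [  9   8   3  14  23  25  40  60  86  96 142 241 340 381 390 311 192 104  70  61  55]
 [ 12  10   1   6  13  30  37  68 111 119 133 212 308 373 374 308 190  98  66  57  53]
 [  8   4   4   6   4  20  38  73 124 142 130 185 253 322 349 293 177  96  59  49  55]
 [  8   7   7   5   5   9  33  80 134 161 161 186 215 261 288 247 154  87  59  57  54]
 [ 11  10  10  10   6   2  30  80 139 170 182 188 204 218 215 181 117  76  59  57  57]
 [ 14   9   7   9  12   3  25  80 139 173 189 200 209 200 168 128  83  52  53  59  54]
 [ 12  11   9  11   8   2  23  73 131 164 188 194 182 160 130  84  47  37  43  51  54]
 [ 12  15   6  14   9   8  11  53 105 138 151 145 127  96  73  45  28  23  40  52  52]
 [  8   9   9   7  10   6   4  28  65  87  89  78  61  43  25  17  14  18  44  54  60]
 [ 16   9  11   8   7   6   2  12  23  43  40  27  28  17   7   7   3  19  43  51  56]
 [ 13  10  10   7   4  13   5   9   6   9  10   9   8   6   5   1   6  22  45  54  55]
 [  8  13   8   8   4   5   9 
[... 2151 characters left out ...]
 1 1 1 1 1 1 0 0 0 0 0]
 [1 1 1 1 0 1 1 1 1 1 1 1 1 1 1 0 0 0 0 0]
 [1 1 1 1 1 1 1 1 1 1 1 1 1 1 0 0 0 0 0 0]
 [1 1 1 1 1 1 1 1 1 1 1 1 1 1 0 0 0 0 0 0]
 [1 1 1 1 1 1 1 1 1 1 1 1 1 0 0 0 0 0 0 0]
 [1 1 1 1 1 1 1 1 1 1 1 1 1 0 0 0 0 0 0 0]
 [1 1 1 1 1 1 1 1 1 1 1 1 1 0 0 0 0 0 0 0]
 [1 1 1 1 1 1 1 1 1 1 1 1 1 0 0 0 0 0 0 0]
 [1 1 1 1 1 1 1 1 1 1 1 1 1 0 0 0 0 0 0 0]
 [1 1 1 1 1 1 1 1 1 1 1 1 1 0 0 0 0 0 0 0]
 [1 1 1 1 1 1 1 1 1 1 1 1 1 0 0 0 0 0 0 0]
 [1 1 1 1 1 1 1 1 1 1 1 1 1 0 0 0 0 0 0 0]
 [1 1 1 1 1 1 1 1 1 1 1 1 0 0 0 0 0 0 0 0]]
[173.9097 219.6795] [169.2722 218.1336]
[174.1777 213.6106] [169.5576 211.7649]
[172.3299 255.4653] [167.5888 255.6989]
[172.0588 261.606 ] [167.2999 262.1468]
```

The finger ends appear about 35 mm above the expected height. I rise, shut the fingers in free air and measure where the tip really is.

>>> jog_arm(motion=[[0,0,0,0,0,-50,85],[0,0,0,0,0,-100,60],[0,0,0,0,0,-100,0],[0,0,0,0,0,-100,0],[0,0,0,0,0,-100,0],[0,0,0,0,0,-100,0],[0,0,0,0,0,-100,0],[0,0,0,0,0,-100,0]])

```text
t: 4.28
eef_pos: [0.5331, 0.3436, 0.1156]
tool_rot: [0.0, 0.691, 0.722, -0.0]
contact_force: [-0.3, 0.9, -0.1]
gripper_width: -0.004
grasp_force: 0.0
```

```bash
python3 -c "
from h import *
o=bot.get_obs();print(o['eef_pos'],o['gripper_width'])
a=shot('scene')
x0,y0=325,80
s=cv2.resize(a['pixels'][y0:y0+110,x0:x0+110],(600,600),interpolation=2);k=600/110
for z in(0,.02,.04,.06):
    u=proj(a,o['eef_pos']+[0,0,z]);cv2.circle(s,(int((u[0]-x0+.5)*k),int((u[1]-y0+.5)*k)),3,(255,0,255),-1);print(z,u)
cv2.imwrite('pics/r3.png',s[:,:,::-1])"
```

```text
[0.53309589 0.34363863 0.11556783] -0.0035346898874280136
0 [370.21929438 168.31441989]
0.02 [370.79014517 161.97901546]
0.04 [371.37088024 155.53391353]
0.06 [371.96175855 148.97624012]
```

View pics/r3.png

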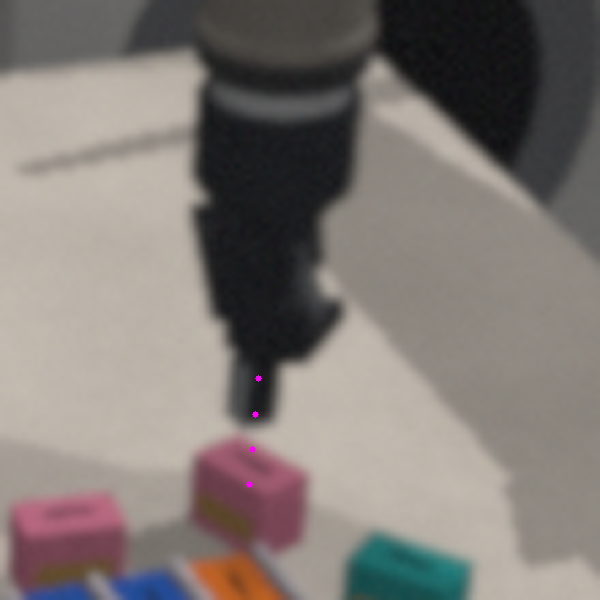

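Seen at scene (370,157), the shut tip is about 36 mm above the reported TCP. I test it by touch on free counter at y≈0.17.

>>> jog_arm(motion=[[0,0,0,-60,0,0,0],[0,0,0,-120,0,0,0],[0,0,0,-170,0,40,0],[0,0,0,-170,0,80,0],[0,0,0,-170,0,108,0],[0,0,0,-170,0,111,0],[0,0,0,-170,0,113,0],[0,0,0,-170,0,115,0],[0,0,0,-170,0,117,0],[0,0,0,-170,0,118,0]])

```text
t: 5.58
eef_pos: [0.5409, 0.1741, -0.0017]
tool_rot: [0.0, 0.691, 0.723, 0.0]
contact_force: [0.3, 1.0, -0.8]
gripper_width: -0.001
grasp_force: 0.0
```

>>> jog_arm(motion=[[0,0,0,0,0,10,0],[0,0,0,0,0,20,0],[0,0,0,0,0,26,0],[0,0,0,0,0,28,0],[0,0,0,0,0,30,0],[0,0,0,0,0,30,0]])

```text
t: 6.32
eef_pos: [0.5407, 0.174, -0.0321]
tool_rot: [0.0, 0.691, 0.722, 0.0]
contact_force: [0.6, 0.3, 0.0]
gripper_width: -0.001
grasp_force: 0.0
```

>>> jog_arm(motion=[[0,0,0,0,0,2,0],[0,0,0,0,0,4,0],[0,0,0,0,0,4,0]])

```text
t: 6.7
eef_pos: [0.5407, 0.174, -0.0362]
tool_rot: [-0.0, 0.691, 0.722, 0.0]
contact_force: [0.4, 0.0, -0.1]
gripper_width: 0.001
grasp_force: 0.0
```

>>> jog_arm(motion=[[0,0,0,0,0,2,0],[0,0,0,0,0,3,0],[0,0,0,0,0,3,0]])

```text
t: 7.08
eef_pos: [0.5408, 0.1741, -0.0364]
tool_rot: [-0.001, 0.692, 0.722, 0.0]
contact_force: [-8.3, -2.6, 31.2]
gripper_width: -0.003
grasp_force: 15.4
```

Contact came at reported z = -0.0363, so the real finger end sits 36 mm behind the reported TCP. I put that offset in the helper and continue.

```bash
sed -i "s/np.array(t\[:3\])-o\['eef_pos'\]/np.array(t[:3])-[0,0,.0363]-o['eef_pos']/" h.py; python3 -c "
from h import *
go((.5328,.3446,.12,.045),(.5328,.3446,.016,.045))"
```

```text
turn -0.002 shift [ 170.9   -0.6 -119.8]
turn -0.002 shift [170.7  -0.6 -15.8]
t 7.08 pos [ 0.5408  0.1741 -0.0364] psi 0.043 tilt [ 0.002 -0.    -1.   ] q7 -0.07
```

>>> jog_arm(motion=[[0,0,0,0,0,-60,20],[0,0,0,40,0,-120,85],[0,0,0,100,0,-123,85],[0,0,0,150,0,-123,85],[0,0,0,171,0,-123,85],[0,0,0,171,-0.6,-123,85],[0,0,0,171,-0.6,-123,85]], grip_force=40)

```text
t: 7.95
eef_pos: [0.533, 0.3418, 0.0836]
tool_rot: [0.001, 0.692, 0.722, -0.001]
contact_force: [0.3, -0.0, -0.1]
gripper_width: 0.999
grasp_force: 0.0
```

```bash
python3 -c "
from h import *
go((.5328,.3446,.016,.045));print(bot.get_obs()['gripper_width'])"
```

```text
turn -0.004 shift [  3.   -0.  103.9]
t 7.95 pos [0.533  0.3418 0.0836] psi 0.041 tilt [-0.002 -0.    -1.   ] q7 -0.4
0.9991047201947648
```

>>> jog_arm(motion=[[0,0,0,2.5,0,20,85],[0,0,0,2.5,0,50,85],[0,0,0,2.5,0,80,85],[0,0,0,2.5,0,100,85],[0,0,0,2.5,0,104,85],[0,0,0,2.5,0,104,85]])

```text
t: 8.7
eef_pos: [0.5329, 0.347, -0.0199]
tool_rot: [0.0, 0.692, 0.722, 0.0]
contact_force: [-0.8, 0.0, 0.0]
gripper_width: 0.995
grasp_force: 0.0
```

>>> jog_arm(motion=[[0,0,0,-2,0,0,85],[0,0,0,-2,0,0,50],[0,0,0,-2,0,0,50],[0,0,0,-2,0,0,50],[0,0,0,-2,0,0,50],[0,0,0,-2,0,0,50]], grip_force=40)

```text
t: 9.45
eef_pos: [0.5326, 0.3455, -0.0193]
tool_rot: [-0.0, 0.691, 0.722, 0.0]
contact_force: [-1.8, -1.0, 6.0]
gripper_width: 0.674
grasp_force: 44.4
```

>>> jog_arm(motion=[[0,0,0,0,0,-10,50],[0,0,0,0,0,-30,50],[0,0,0,0,0,-50,50],[0,0,0,0,0,-70,50],[0,0,0,-40,0,-75,50],[0,0,0,-90,0,-75,50],[0,0,0,-140,0,-75,50],[0,0,0,-190,0,-75,50],[0,0,0,-200,0,-75,50],[0,0,0,-200,0,-75,50]])

```text
t: 10.7
eef_pos: [0.5418, 0.1452, 0.0558]
tool_rot: [0.0, 0.692, 0.722, 0.001]
contact_force: [-0.5, 0.1, -2.2]
gripper_width: 0.671
grasp_force: 43.5
```

```bash
python3 -c "
from h import *
go((.55,.14,.05,.19),(.55,.14,.0120,.19));o=bot.get_obs();print(o['gripper_width'],o['grasp_force'])
a=shot('scene');s=a['pixels'][130:230,230:400]
cv2.imwrite('pics/h1.png',cv2.resize(s,(680,400),interpolation=2)[:,:,::-1])"
```

```text
turn -0.148 shift [-5.6  7.9 42.1]
turn -0.148 shift [-5.6  7.9 80.1]
t 10.7 pos [0.5418 0.1452 0.0558] psi 0.042 tilt [ 0.001  0.001 -1.   ] q7 -0.09
0.6714285403448944 43.458425402641296
```

View pics/h1.png

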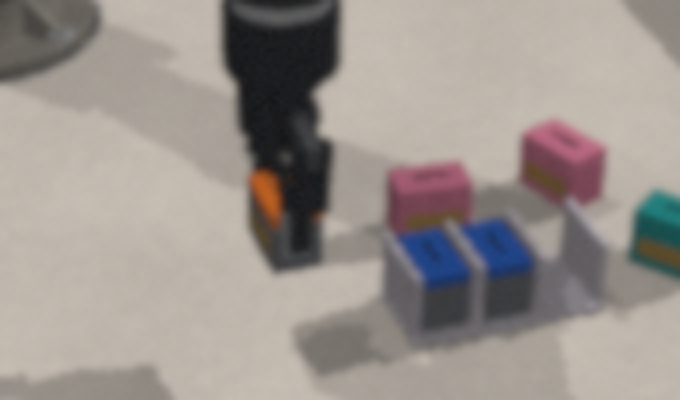

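The cassette hangs upright in the gripper (scene 301,188) and the blue ones still stand in the rack. I set it down on the counter here.

>>> jog_arm(motion=[[0,0,0,0,0,25,50],[0,0,0,0,0,50,50],[0,0,0,0,0,70,50],[0,0,0,0,0,77,50],[0,0,0,0,0,80,50],[0,0,0,0,0,80.8,50],[0,0,0,0,0,80.8,50]])

```text
t: 11.62
eef_pos: [0.5418, 0.1458, -0.0253]
tool_rot: [0.0, 0.691, 0.723, 0.001]
contact_force: [0.2, 0.2, -1.8]
gripper_width: 0.674
grasp_force: 43.5
```

>>> jog_arm(motion=[[0,0,0,0,0,0.6,50],[0,0,0,0,0,1,50],[0,0,0,0,0,1,50]])

```text
t: 12.0
eef_pos: [0.5419, 0.1458, -0.0253]
tool_rot: [-0.0, 0.691, 0.722, 0.001]
contact_force: [-2.6, -0.2, 11.1]
gripper_width: 0.672
grasp_force: 45.2
```

>>> jog_arm(motion=[[0,0,0,0,0,0,62],[0,0,0,0,0,0,85],[0,0,0,0,0,0,85],[0,0,0,0,0,-30,85],[0,0,-0.15,0,0,-60,85],[0,0,-0.33,0,0,-70,85],[0,0,-0.51,0,0,-70,85],[0,0,-0.69,0,0,-70,85],[0,0,-0.87,0,0,-70,85],[0,0,-1.05,0,0,-70,85]])

```text
t: 13.25
eef_pos: [0.5412, 0.1453, 0.043]
tool_rot: [-0.0, 0.233, 0.972, -0.0]
contact_force: [-0.3, -0.0, -0.2]
gripper_width: 0.991
grasp_force: 0.0
```

```bash
python3 -c "
from h import *
go((.5418,.1456,.05,.044+1.5708),(.5418,.1456,.014,.044+1.5708));o=bot.get_obs();print(o['gripper_width'],o['grasp_force'])"
```

```text
turn -0.515 shift [-0.4  0.5 29.3]
turn -0.515 shift [-0.4  0.5 65.3]
t 13.25 pos [0.5412 0.1453 0.043 ] psi 1.1 tilt [ 0. -0. -1.] q7 0.79
0.9905457927511649 0.0
```

>>> jog_arm(motion=[[0,0,-0.18,0,0,0,85],[0,0,-0.36,0,0,0,85],[0,0,-0.515,0,0.5,15,85],[0,0,-0.515,0,0.5,40,85],[0,0,-0.515,0,0.5,60,80],[0,0,-0.515,0,0.5,65,60],[0,0,-0.515,0,0.5,65,28],[0,0,-0.515,0,0.5,65,28],[0,0,-0.515,0,0.5,65,28],[0,0,-0.515,0,0.5,65,28]], grip_force=40)

```text
t: 14.5
eef_pos: [0.5421, 0.1461, -0.0212]
tool_rot: [0.001, -0.019, 1.0, 0.0]
contact_force: [-0.3, -0.1, 5.6]
gripper_width: 0.413
grasp_force: 41.7
```

>>> jog_arm(motion=[[0,0,0,0,0,0,28],[0,0,0,0,0,0,28],[0,0,0,0,0,0,28]])

```text
t: 14.88
eef_pos: [0.5421, 0.1461, -0.0212]
tool_rot: [0.001, -0.019, 1.0, 0.0]
contact_force: [-0.3, -0.8, 6.3]
gripper_width: 0.413
grasp_force: 42.0
```

Regrasped by the long sides (35 mm). Now I refine the press pose by aligning model edges in both views.

```bash
cat > pf.py <<'E'
from h import *
from scipy.ndimage import map_coordinates
np.set_printoptions(precision=4,suppress=True)
def W(v,L):
    L=np.atleast_2d(L)/1000.;c,s=np.cos(v[2]),np.sin(v[2]);return np.c_[v[0]+c*L[:,0]-s*L[:,1],v[1]+s*L[:,0]+c*L[:,1],L[:,2]]
def P(p,X): return np.array([proj(p,x) for x in X])
T=[((60,-75,10),(60,155,10)),((-60,-75,10),(-60,10,10)),((-60,110,10),(-60,155,10)),((-55,-80,10),(55,-80,10)),((50,55,65),(50,155,65)),((-50,55,65),(-50,155,65)),((-45,50,65),(45,50,65))]
S=[((60,-75,10),(60,155,10)),((50,55,65),(50,155,65)),((-45,160,65),(45,160,65)),((-45,50,65),(45,50,65))]
a=shot('scene');b=shot('top');g={}
for k,p in(('a',a),('b',b)): g[k]=cv2.GaussianBlur(cv2.cvtColor(p['pixels'],cv2.COLOR_RGB2LAB).astype(float),(0,0),.8)
def meas(v,E,p,im,r):
    out=[]
    for e in E:
        t=np.linspace(0,1,14)[:,None];l=np.array(e[0])*(1-t)+np.array(e[1])*t;u=P(p,W(v,l))
        d=u[-1]-u[0];n=np.array([-d[1],d[0]])/np.hypot(*d);off=np.arange(-r,r+.01,.25)
        pts=u[:,None]+off[None,:,None]*n
        G=sum(np.gradient(map_coordinates(im[:,:,c],[pts[...,1],pts[...,0]],order=1),axis=1)**2 for c in range(3)).mean(0)  # edge-wise
        k=G.argmax();out.append((l,n,off[k],G[k]))
    return out
def run(sets,v):
    for r in(4,3,2,2):
        M=[(p,m) for E,p,k in sets for m in meas(v,E,p,g[k],r)]
        v0=v;U=[P(p,W(v0,m[0])) for p,m in M]
        f=lambda x:np.concatenate([((P(p,W(x,m[0]))-u)@m[1]-m[2]) for (p,m),u in zip(M,U)])
        R=least_squares(f,v,loss='soft_l1',f_scale=.5,x_scale=[.01,.01,.05]);v=R.x
    return v,f(v).reshape(-1,14).mean(1)
v1,r1=run([(T,b,'b')],np.array([.6098,-.262,.189]));print('top',v1,r1)
v2,r2=run([(T,b,'b'),(S,a,'a')],v1);print('both',v2,r2)
v=v1
s=cv2.resize(b['pixels'][180:300,345:470],(750,600)*1,fx=0,fy=0,interpolation=2);k=np.array([6,5])
for e in T+[((-21,-29,20),(-21,43,20)),((21,-29,20),(21,43,20)),((-27,-29,20),(-27,43,20)),((27,-29,20),(27,43,20)),((-45,-29,66),(45,-29,66)),((0,100,109),(0,110,109)),((-5,105,109),(5,105,109)),((-175,26,52),(-175,94,52))]:
    q=((P(b,W(v,e))-[345,180]+.5)*k).astype(int);cv2.line(s,tuple(map(int,q[0])),tuple(map(int,q[1])),(255,0,255),1)
cv2.imwrite('pics/p1.png',s[:,:,::-1])
for n in('dial_grip','treadle_pad','bed'):
  for nm,p in(('s',a),('t',b)):
    L={'dial_grip':(0,105,102),'treadle_pad':(-140,60,60),'bed':(0,7,10)}[n]
    print(n,nm,[(np.round(x['xy'],1).tolist(),round(x['score'],2)) for x in bot.tip_of(n,p)[:2]],P(p,W(v,L)))
E
python3 pf.py
```

```text
top [ 0.6109 -0.2624  0.1938] [ 0.069   0.0444  0.3526 -0.9584 -1.9042  0.0969  0.7936]
both [ 0.6109 -0.2625  0.1894] [ 0.2145  0.1714  0.5185 -1.0255 -1.9977  0.2524  0.9733 -2.0237 -0.2487
 -0.2732  0.2249]
dial_grip s [([189.2, 213.1], 0.52)] [[187.2183 213.8363]]
dial_grip t [([391.5, 219.2], 0.58)] [[392.115  217.5348]]
treadle_pad s [([157.5, 204.1], 0.87)] [[158.6764 203.1832]]
treadle_pad t [([417.1, 274.7], 0.66)] [[417.8351 275.1493]]
bed s [([153.2, 253.5], 0.6)] [[154.3853 253.6091]]
bed t [] [[422.9041 213.3669]]
```

View pics/p1.png

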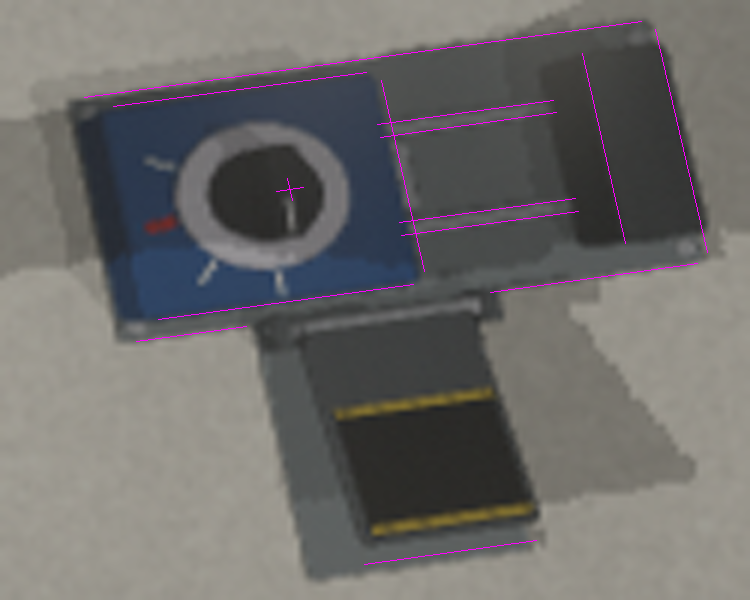

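The overlay on the top view shows the model rails lying on the visible rails (e.g. 480,115 and 490,215 in the crop), and the dial cross on the grip. The pose is good: press ≈ (0.611, -0.262, yaw 0.192). The white pointer points to the 0 mark.

```bash
cat >> h.py <<'E'
PR=(.6109,-.2624,.192)
def pw(x,y,z,dpsi=0):
    c,s=np.cos(PR[2]),np.sin(PR[2]);x/=1000;y/=1000
    return (PR[0]+c*x-s*y,PR[1]+s*x+c*y,z/1000,PR[2]+dpsi)
E
python3 -c "
from h import *
# cassette bottom z = eef+.0212 ; true tip z = eef+.0363 -> tip = bottom+.0151
go(pw(0,7,155.1),pw(0,7,45.1),pw(0,7,25.1))"
```

```text
turn 1.417 shift [ -52.3 -403.9 -140.1]
turn 1.417 shift [ -52.1 -403.9  -30.1]
turn 1.417 shift [ -52.1 -403.9  -10.1]
t 15.28 pos [ 0.5421  0.1461 -0.0212] psi 1.609 tilt [-0.001  0.    -1.   ] q7 1.2
```

>>> jog_arm(motion=[[0,0,0,0,0,-20,28],[0,0,0,0,0,-70,28],[0,0,0.15,0,-15,-120,28],[0,0,0.33,-8,-65,-140,28],[0,0,0.51,-16,-125,-140,28],[0,0,0.69,-24,-185,-140,28],[0,0,0.87,-32,-245,-140,28],[0,0,1.05,-40,-305,-140,28],[0,0,1.23,-47,-360,-140,28],[0,0,1.41,-52,-404,-140,28]])

```text
t: 16.52
eef_pos: [0.6081, -0.2585, 0.1175]
tool_rot: [-0.0, 0.636, 0.771, -0.001]
contact_force: [0.3, -0.8, -1.9]
gripper_width: 0.415
grasp_force: 41.0
```

>>> jog_arm(motion=[[0,0,0,0,0,0,28],[0,0,0,0,0,0,28]])

```text
t: 16.77
eef_pos: [0.6083, -0.2549, 0.1172]
tool_rot: [-0.001, 0.633, 0.774, -0.0]
contact_force: [0.3, 0.9, -1.5]
gripper_width: 0.416
grasp_force: 41.0
```

```bash
python3 -c "
from h import *
go(pw(0,7,55.1),pw(0,7,36.1),pw(0,7,25.1));o=bot.get_obs();print(o['gripper_width'],o['contact_force'])"
```

```text
turn 0.008 shift [-1.   1.2 98.4]
turn 0.008 shift [ -1.    1.2 117.4]
turn 0.008 shift [ -1.1   1.2 128.4]
t 16.77 pos [ 0.6083 -0.2549  0.1172] psi 0.2 tilt [ 0.001 -0.001 -1.   ] q7 0.7
0.4164415575300276 [ 0.3143243   0.85459371 -1.51592749]
```

Descend to the cassette bottom about 4 mm above the rails, and check from both cameras.

>>> jog_arm(motion=[[0,0,0.008,-1,1.2,30,28],[0,0,0.008,-1,1.2,65,28],[0,0,0.008,-1,1.2,95,28],[0,0,0.008,-1,1.2,110,28],[0,0,0.008,-1,1.2,114,28],[0,0,0.008,-1,1.2,114,28]])

```text
t: 17.52
eef_pos: [0.6109, -0.2565, 0.0049]
tool_rot: [0.0, 0.636, 0.771, 0.0]
contact_force: [-0.6, -0.1, -1.8]
gripper_width: 0.419
grasp_force: 41.0
```

```bash
python3 -c "
from h import *
go(pw(0,7,25.1));o=bot.get_obs();print(o['gripper_width'],o['contact_force'])
a=shot('scene');x0,y0=120,175
s=cv2.resize(a['pixels'][y0:y0+100,x0:x0+120],(720,600),interpolation=2)
e=o['eef_pos'];zb=e[2]+.0212
def L(A,B,c):
    q=[tuple(int(6*(u+.5)) for u in proj(a,X)-[x0,y0]) for X in(A,B)];cv2.line(s,q[0],q[1],c,1)
c=[(18,-29),(18,29),(-18,29),(-18,-29)]
cw=[np.array([e[0]+np.cos(.192)*x/1e3-np.sin(.192)*y/1e3,e[1]+np.sin(.192)*x/1e3+np.cos(.192)*y/1e3]) for x,y in c]
for i in range(4):
    for h in(0,.046): L([*cw[i],zb+h],[*cw[(i+1)%4],zb+h],(255,0,255))
for x in(21,-21): L(pw(x,-29,20)[:3],pw(x,43,20)[:3],(0,255,0))
cv2.imwrite('pics/b1.png',s[:,:,::-1])"
```

```text
turn -0.0 shift [ 1.2 -1.2 16.1]
t 17.52 pos [ 0.6109 -0.2565  0.0049] psi 0.192 tilt [-0.     0.001 -1.   ] q7 0.74
0.41912175747345126 [-0.56534405 -0.05729046 -1.83766186]
```

View pics/b1.png

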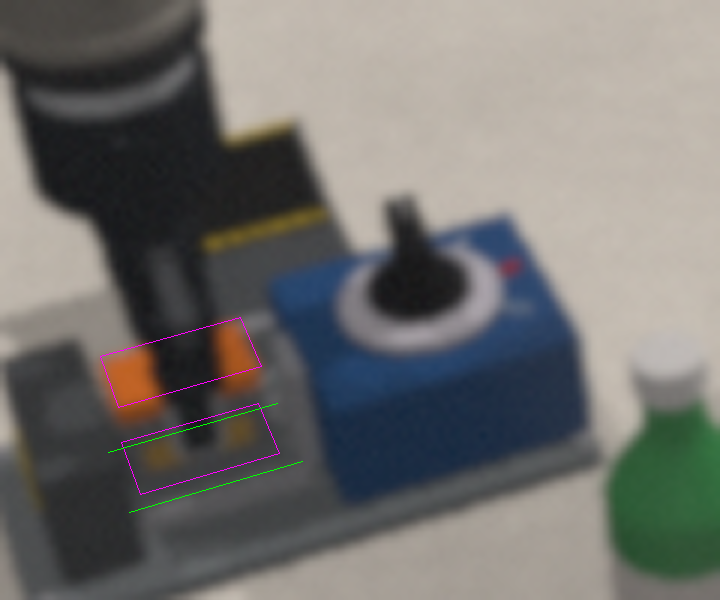

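The cassette's lid matches the predicted outline (crop 105–260, 320–410), and it sits between the rails (green). It needs a 1.2 mm correction, then lowering.

>>> jog_arm(motion=[[0,0,0,1,-1.2,0,28],[0,0,0,1,-1.2,0,28],[0,0,0,1,-1.2,3,28],[0,0,0,1,-1.2,6,28],[0,0,0,1,-1.2,9,28],[0,0,0,1,-1.2,9,28]])

```text
t: 18.32
eef_pos: [0.6086, -0.2557, -0.0054]
tool_rot: [-0.0, 0.636, 0.771, -0.0]
contact_force: [-0.5, -0.1, -2.7]
gripper_width: 0.414
grasp_force: 41.1
```

```bash
python3 -c "
from h import *
go(pw(0,7,25.1))"
```

```text
turn -0.001 shift [-0.   1.   5.8]
t 18.32 pos [ 0.6086 -0.2557 -0.0054] psi 0.191 tilt [ 0.    -0.001 -1.   ] q7 0.75
```

>>> jog_arm(motion=[[0,0,0,0,0.7,2,28],[0,0,0,0,0.7,4,28],[0,0,0,0,0.7,5.5,28],[0,0,0,0,0.7,6,28],[0,0,0,0,0.7,6,28]])

```text
t: 18.95
eef_pos: [0.6096, -0.2557, -0.0109]
tool_rot: [-0.0, 0.636, 0.771, 0.0]
contact_force: [0.6, -0.6, -2.0]
gripper_width: 0.415
grasp_force: 41.2
```

>>> jog_arm(motion=[[0,0,0,0,0,0.5,28],[0,0,0,0,0,1,28],[0,0,0,0,0,1,28]])

```text
t: 19.32
eef_pos: [0.6097, -0.2557, -0.0111]
tool_rot: [0.0, 0.636, 0.771, 0.0]
contact_force: [-2.7, 2.6, 5.2]
gripper_width: 0.414
grasp_force: 42.1
```

Seated on the bed. Release and rise.

>>> jog_arm(motion=[[0,0,0,0,0,0,45],[0,0,0,0,0,0,55],[0,0,0,0,0,0,60],[0,0,0,0,0,-10,60],[0,0,0,0,0,-40,60],[0,0,0,0,0,-90,60],[0,0,0,0,0,-130,60],[0,0,0,0,0,-130,60]])

```text
t: 20.32
eef_pos: [0.6122, -0.2571, 0.1228]
tool_rot: [0.004, 0.637, 0.771, 0.001]
contact_force: [-0.4, -0.5, -0.1]
gripper_width: 0.703
grasp_force: 0.0
```

```bash
python3 -c "
from h import *
o=bot.get_obs();print(o['gripper_width'],o['q'])
go(pw(0,105,135,np.pi/2),pw(0,105,86,np.pi/2))
a=shot('scene')
im=a['pixels'].astype(int);m=((im[:,:,0]-im[:,:,2]>60)&(im[:,:,0]>110)).astype(np.uint8);m[:, :120]=0;m[:,200:]=0;m[:180]=0
n,l,st,c=cv2.connectedComponentsWithStats(m)
print([(c[k],st[k]) for k in range(1,n) if st[k,4]>30],proj(a,pw(0,7,56)[:3]))"
```

```text
0.7030913411651226 [ 0.03091885  0.54795131  0.38722565  1.67741824 -0.24380202  0.956098
  0.69739497]
turn -1.572 shift [100.1  -2.6  23.7]
turn -1.572 shift [100.3  -2.9  72.7]
t 20.32 pos [ 0.6122 -0.2571  0.1228] psi 0.191 tilt [-0.004  0.007 -1.   ] q7 0.7
[(array([150.49224806, 241.04651163]), array([138, 234,  26,  15, 258], dtype=int32))] [151.16495255 239.46914383]
```

The orange lid is at (150,241) and the prediction is (151,239), so it stands in the bed. Now the dial.

>>> jog_arm(motion=[[0,0,-0.18,20,0,0,60],[0,0,-0.36,40,0,0,60],[0,0,-0.54,60,0,0,60],[0,0,-0.72,80,-1,0,60],[0,0,-0.9,100,-2,0,60],[0,0,-1.08,100,-2.6,0,60],[0,0,-1.26,100,-2.6,0,60],[0,0,-1.44,100,-2.6,5,50],[0,0,-1.57,100,-2.6,15,50],[0,0,-1.57,100,-2.6,20,50]])

```text
t: 21.62
eef_pos: [0.5868, -0.1578, 0.0965]
tool_rot: [-0.001, -0.094, 0.996, 0.001]
contact_force: [-0.3, -0.2, -0.2]
gripper_width: 0.585
grasp_force: 0.0
```

```bash
python3 -c "
from h import *
o=bot.get_obs();print(o['gripper_width'],o['q'])
go(pw(0,105,86,np.pi/2))"
```

```text
0.5846099336898177 [ 1.59989377e-01  4.75363811e-01  4.10338178e-04  1.80801775e+00
 -8.98189941e-04  8.61063749e-01  1.92065428e+00]
turn -0.003 shift [-3.8 -2.4 46.8]
t 21.62 pos [ 0.5868 -0.1578  0.0965] psi 1.76 tilt [ 0.003  0.001 -1.   ] q7 1.92
```

>>> jog_arm(motion=[[0,0,0,-3,-2,0,50],[0,0,0,-3,-2,15,50],[0,0,0,-3,-2,30,50],[0,0,0,-3,-2,42,50],[0,0,0,-3,-2,46,50],[0,0,0,-3,-2,46,50],[0,0,0,-3,-2,46,50]])

```text
t: 22.5
eef_pos: [0.5918, -0.1595, 0.0526]
tool_rot: [0.0, -0.095, 0.995, -0.0]
contact_force: [0.7, -0.3, 0.1]
gripper_width: 0.584
grasp_force: 0.0
```

```bash
python3 -c "
from h import *
go(pw(0,105,86,np.pi/2));print(bot.get_obs()['contact_force'])"
```

```text
turn -0.002 shift [0.9 0.4 2.9]
t 22.5 pos [ 0.5918 -0.1595  0.0526] psi 1.761 tilt [-0.001 -0.    -1.   ] q7 1.92
[ 0.72008689 -0.28915163  0.12664477]
```

>>> jog_arm(motion=[[0,0,0,1,0.4,2,50],[0,0,0,1,0.4,2,5],[0,0,0,1,0.4,2,5],[0,0,0,1,0.4,2,5],[0,0,0,1,0.4,2,5],[0,0,0,1,0.4,2,5],[0,0,0,1,0.4,2,5]], grip_force=25)

```text
t: 23.38
eef_pos: [0.5895, -0.1563, 0.0504]
tool_rot: [-0.001, -0.096, 0.995, 0.002]
contact_force: [-4.3, 6.9, 6.8]
gripper_width: 0.155
grasp_force: 28.5
```

>>> jog_arm(motion=[[0,0,0,0,2.5,-1,5],[0,0,0.18,0,2.5,-1,5],[0,0,0.36,0,2.5,-1,5],[0,0,0.54,0,2.5,-1,5],[0,0,0.72,0,2.5,-1,5],[0,0,0.9,0,2.5,-1,5],[0,0,1.08,0,2.5,-1,5],[0,0,1.26,0,2.5,-1,5],[0,0,1.4,0,2.5,-1,5],[0,0,1.4,0,2.5,-1,5]])

```text
t: 24.62
eef_pos: [0.5888, -0.1573, 0.0505]
tool_rot: [-0.001, 0.568, 0.823, -0.001]
contact_force: [-1.0, -1.1, -4.4]
gripper_width: 0.16
grasp_force: 27.0
```

```bash
python3 -c "
from h import *
go(pw(0,105,86,np.pi/2-1.4));o=bot.get_obs();print(o['contact_force'],o['torque'],o['gripper_width'])"
```

```text
turn -0.001 shift [-2.7  1.2  0.8]
t 24.62 pos [ 0.5888 -0.1573  0.0505] psi 0.362 tilt [-0.    -0.002 -1.   ] q7 0.75
[-1.02652274 -1.06457172 -4.43288275] [-0.4483276  0.3658194 -0.0259675] 0.15998060440222425
```

>>> jog_arm(motion=[[0,0,0,0,0,0,25],[0,0,0,0,0,0,40],[0,0,0,0,0,0,40],[0,0,0,0,0,-30,40],[0,0,0,0,0,-60,40],[0,0,0,0,0,-60,20],[0,0,0,0,0,-60,0]])

```text
t: 25.5
eef_pos: [0.5896, -0.1565, 0.1107]
tool_rot: [-0.0, 0.568, 0.823, 0.0]
contact_force: [0.1, 0.1, 0.1]
gripper_width: 0.05
grasp_force: 0.0
```

```bash
python3 -c "
from h import *
go(pw(-200,60,110,0.17),pw(-140,62,110,0.17),pw(-140,62,62,0.17))"
```

```text
turn -0.001 shift [ -13.8 -204.6   37. ]
turn -0.001 shift [ -21.9 -145.1   37. ]
turn -0.001 shift [ -21.9 -145.1   85. ]
t 25.5 pos [ 0.5896 -0.1565  0.1107] psi 0.361 tilt [ 0. -0. -1.] q7 0.72
```

>>> jog_arm(motion=[[0,0,0,-6,-50,0,0],[0,0,0,-14,-100,10,0],[0,0,0,-22,-145,25,0],[0,0,0,-22,-145,37,0],[0,0,0,-22,-145,37,0],[0,0,0,-22,-145,37,0]])

```text
t: 26.25
eef_pos: [0.4632, -0.2278, 0.074]
tool_rot: [0.0, 0.568, 0.823, 0.0]
contact_force: [0.3, 0.8, 0.1]
gripper_width: 0.002
grasp_force: 0.0
```

```bash
python3 -c "
from h import *
go(pw(-140,62,62,0.17),pw(-145,62,36,.17))
a=shot('scene');b=shot('top')
s=cv2.resize(a['pixels'][180:280,110:220],(390,360),interpolation=2)
t=cv2.resize(b['pixels'][185:285,350:460],(390,360),interpolation=2)
cv2.imwrite('pics/d1.png',np.hstack([s,t])[:,:,::-1])"
```

```text
turn 0.001 shift [ 0.1 -1.7 48.3]
turn 0.001 shift [ 1.  -6.6 74.3]
t 26.25 pos [ 0.4632 -0.2278  0.074 ] psi 0.363 tilt [-0.  0. -1.] q7 0.92
```

View pics/d1.png

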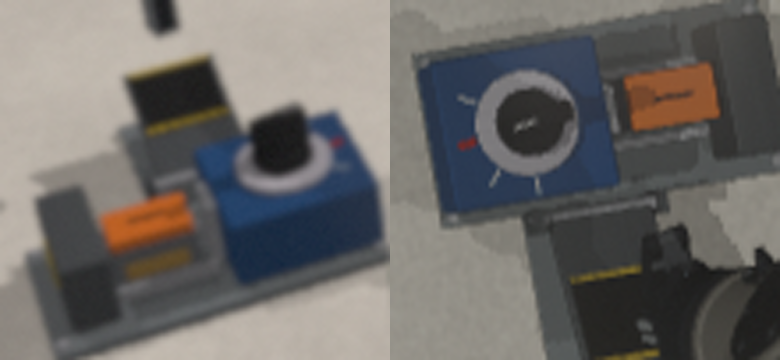

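The cassette stands in the bed (top crop 670,97). The dial's white line near (525,125) points left towards the red mark. I measure its angle numerically.

```bash
python3 -c "
from h import *
b=shot('top')
im=b['pixels'].astype(float).mean(2);c=proj(b,pw(0,107,109)[:3]);print(c)
x0,y0=int(c[0])-9,int(c[1])-8
sub=im[y0:y0+17,x0:x0+19];print(sub.astype(int))
U=cv2.resize(im[y0-4:y0+22,x0-4:x0+24],None,fx=8,fy=8,interpolation=2)
Y,X=np.mgrid[:U.shape[0],:U.shape[1]];X=(X+.5)/8-.5+x0-4;Y=(Y+.5)/8-.5+y0-4
w=np.clip(U-75,0,None)*(np.hypot(X-c[0],Y-c[1])<7.5)
p=np.c_[X[w>0],Y[w>0]];ww=w[w>0];m=np.average(p,axis=0,weights=ww);C=np.cov(p.T,aweights=ww);e,V=np.linalg.eigh(C);d=V[:,1]
A=atz(b,m+3*d,.109);B=atz(b,m-3*d,.109);k=A-B;k=k if k[1]>0 else -k
ang=np.arctan2(k[1],k[0]);print(m,e,'dial',(np.pi+.192-ang))"
```

```text
[391.94044114 217.38963551]
[[122 122 122 110 106 106 105  87  72  84  96 103 125 126 133 127 132 102
   66]
 [122 110 107  71  56  48  48  48  49  53  53  78  97 104 125 111 132 132
   87]
 [111  70  55  47  48  47  47  47  49  49  49  48  60  83  99 103 124 125
  119]
 [ 71  45  46  46  46  45  47  48  48  49  49  48  48  53  68  83  93  93
  119]
 [ 48  45  46  45  47  47  47  47  47  48  48  47  47  47  47  58  49  48
   63]
 [ 44  44  45  46  46  45  46  47  47  47  47  46  47  46  47  48  48  47
   46]
 [ 44  44  45  44  46  46  44  45  46  46  47  46  47  47  48  48  47  47
   47]
 [ 43  45  44  44  45  44  44  45  46  45  47  47  46  46  46  46  47  46
   47]
 [ 42  42  43  44  44  43  44  46  62  53  46  48  46  47  46  46  46  45
   45]
 [ 41  41  44  44  45  60  62  88  83  64  47  46  46  45  45  45  46  51
   67]
 [ 41  42  44  59  87  83  83 110  76  57  45  44  46  44  44  44  43  74
   93]
 [ 41  41  44  80 110  76  72  47  43  45  44  44  43  44  44  44  47  91
   94]
 [ 41  41  44  70  46  43  43  44  43  44  43  43  43  44  44  44  53  91
   93]
 [ 39  40  42  43  42  41  42  43  42  43  44  44  45  45  45  44  67  93
   94]
 [ 41  41  40  42  42  43  43  42  44  43  44  44  44  44  44  51  81  93
   93]
 [ 51  41  41  43  43  42  43  43  44  44  43  43  44  45  45  73  91  93
  102]
 [ 91  51  41  41  43  44  43  44  43  44  43  43  42  51  68  91 102 102
  118]]
[388.93967088 218.11795214] [ 2.22405604 17.85599812] dial 1.0802924306275123
```

```bash
python3 -c "
from h import *
b=shot('top');im=b['pixels'].astype(float).mean(2)
Y,X=np.mgrid[216:224,384:395];w=np.clip(im[216:224,384:395]-50,0,None)
p=np.c_[X.ravel(),Y.ravel()];w=w.ravel();m=np.average(p,axis=0,weights=w);e,V=np.linalg.eigh(np.cov(p.T,aweights=w));d=V[:,1]
A=atz(b,m+3*d,.109);B=atz(b,m-3*d,.109);k=A-B;k=k if k[1]>0 else -k
print(m,e,'dial',np.pi+.192-np.arctan2(k[1],k[0]))
# bar via silhouette: red mark direction from dial axis for comparison
R=b['pixels'].astype(int);mr=(R[...,0]-R[...,1]>45)&(R[...,0]-R[...,2]>25);mr[:, :360]=0;mr[:,380:]=0;mr[:205]=0;mr[240:]=0
q=np.argwhere(mr)[:,::-1].mean(0);M=atz(b,q,.066);o=np.array(pw(0,105,66)[:2]);o2=np.array(pw(0,107.5,66)[:2])
for z in(o,o2): print(q,'mark',np.pi+.192-np.arctan2(*(M[:2]-z)[::-1]))"
```

```text
[387.71740614 219.09215017] [0.37151376 3.94955739] dial 1.361492292159578
[371.25  224.875] mark 1.3743559499745095
[371.25  224.875] mark 1.3622714923915065
```

The pointer reads 1.36 and the red mark 1.36–1.37 by the same method, so the dial is at the mark. Now the treadle.

>>> jog_arm(motion=[[0,0,0,0,-1.7,25,0],[0,0,0,0,-1.7,42,0],[0,0,0,0,-2,49,0],[0,0,0,0,-4,56,0],[0,0,0,0,-5,62,0],[0,0,0,0,-6,67,0],[0,0,0,0,-6.6,71,0],[0,0,0,0,-6.6,74,0],[0,0,0,0,-6.6,75,0],[0,0,0,0,-6.6,75,0]])

```text
t: 27.7
eef_pos: [0.455, -0.2302, -0.0004]
tool_rot: [-0.001, 0.569, 0.823, 0.0]
contact_force: [-4.8, 3.7, 9.5]
gripper_width: 0.0
grasp_force: 5.1
```

>>> jog_arm(motion=[[0,0,0,0,0,1.5,0],[0,0,0,0,0,3,0],[0,0,0,0,0,3,0]])

```text
t: 28.08
eef_pos: [0.4551, -0.2302, -0.0009]
tool_rot: [-0.001, 0.569, 0.822, 0.001]
contact_force: [-13.4, 8.0, 44.0]
gripper_width: -0.001
grasp_force: 22.0
```

>>> jog_arm(motion=[[0,0,0,0,0,-1,0],[0,0,0,0,0,-1,0],[0,0,0,0,0,-1,0],[0,0,0,0,0,-1,0],[0,0,0,0,0,-1,0],[0,0,0,0,0,-1,0]])

```text
t: 28.82
eef_pos: [0.4551, -0.2302, -0.0007]
tool_rot: [-0.001, 0.569, 0.822, 0.001]
contact_force: [-10.2, 6.5, 31.6]
gripper_width: -0.003
grasp_force: 16.3
```

```bash
cat > chk.py <<'E'
from h import *
o=bot.get_obs();print(round(o['t'],2),o['contact_force'],o['eef_pos'])
a=shot('scene');im=a['pixels'].astype(int);m=((im[:,:,0]-im[:,:,2]>60)&(im[:,:,0]>110)).astype(np.uint8);m[:, :120]=0;m[:,200:]=0;m[:180]=0
n,l,st,c=cv2.connectedComponentsWithStats(m)
print('scene',[(c[k],st[k]) for k in range(1,n) if st[k,4]>30])
b=shot('top');im=b['pixels'].astype(int);m=((im[:,:,0]-im[:,:,2]>60)&(im[:,:,0]>110)).astype(np.uint8);m[:,:400]=0;m[:,450:]=0;m[:190]=0;m[240:]=0
n,l,st,c=cv2.connectedComponentsWithStats(m)
for k in range(1,n):
    if st[k,4]>60:
        X=atz(b,c[k],.056);d=X[:2]-np.array(PR[:2]);cs,sn=np.cos(PR[2]),np.sin(PR[2]);print('top press xy mm',1e3*(cs*d[0]+sn*d[1]),1e3*(-sn*d[0]+cs*d[1]),st[k],cv2.minAreaRect(np.argwhere(l==k)[:,::-1].astype(np.float32)))
E
python3 chk.py
```

```text
28.82 [-10.15683403   6.52573966  31.58166085] [ 0.45507165 -0.2301617  -0.00071009]
scene [(array([149.31034483, 241.50957854]), array([137, 234,  26,  16, 261], dtype=int32))]
top press xy mm 1.1958873871982485 1.3695403526948404 [418 203  26  18 336] ((430.770263671875, 211.12164306640625), (14.960308074951172, 23.837852478027344), 80.53767395019531)
```

>>> jog_arm(motion=[[0,0,0,0,1,-6,0],[0,0,0,0,2,-12,0],[0,0,0,0,3,-18,0],[0,0,0,0,4,-24,0],[0,0,0,0,5,-30,0],[0,0,0,0,5,-45,0],[0,0,0,0,5,-70,0],[0,0,0,0,5,-100,0],[0,0,0,0,5,-110,0],[0,0,0,0,5,-110,0]])

```text
t: 30.18
eef_pos: [0.4609, -0.2292, 0.1076]
tool_rot: [0.001, 0.569, 0.823, 0.0]
contact_force: [0.2, 0.0, -1.4]
gripper_width: 0.001
grasp_force: 0.0
```

```bash
python3 chk.py; python3 -c "
from h import *
a=shot('scene');b=shot('top')
for n,L in(('treadle_pad',(-140,60,60)),('spare_a',0),('mug',0),('cleaner',0)):
  for p in(a,b): print(n,[np.round(x['xy'],1).tolist() for x in bot.tip_of(n,p)[:2]],proj(p,pw(*L)[:3]) if L else '')
g=cv2.imread('pics/s0.png')[:,:,::-1].astype(int);d=np.abs(a['pixels'].astype(int)-g).sum(2)>80
print('treadle region diff',d[200:225,143:175].sum(),'die',d[235:265,122:140].sum())"
```

```text
30.18 [ 0.22413023  0.002027   -1.43425118] [ 0.46093507 -0.22919486  0.1076438 ]
scene [(array([149.4754717 , 241.43018868]), array([137, 234,  26,  16, 265], dtype=int32))]
top press xy mm 1.0086461829405444 1.9420068300286148 [418 203  26  18 343] ((430.689208984375, 211.13514709472656), (14.960308074951172, 24.00225067138672), 80.53767395019531)
treadle_pad [[162.2, 205.3], [353.8, 203.9]] [158.79218567 203.18154438]
treadle_pad [[417.9, 274.3]] [417.70395467 275.11180517]
spare_a [[352.2, 203.8], [339.6, 203.5]] 
spare_a [[209.8, 239.6], [194.1, 239.7]] 
mug [[321.2, 270.2]] 
mug [[264.0, 146.6]] 
cleaner [[233.4, 286.3]] 
cleaner [[352.4, 145.9]] 
treadle region diff 38 die 17
```

```bash
python3 -c "
from station import bot
print(bot.hand_in())"
```

```text
the job is handed in; nothing more can be done
None
```

I handed the job in at about 30 s of the 72 s. The orange cassette is in the bed, pressed towards the die; I measured it about 2 mm off home, within the 3 mm limit but close to my measuring error. The dial reads 1.36 rad against the 1.40 mark, the treadle is back up, and the blue cassettes, mug and bottle show no movement. No verdict came back at hand-in.

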